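# Threading a gate pin through two eyes and holding it

### The arm

A 7-joint arm with a two-finger parallel gripper is mounted at the origin on the work surface. World frame = base frame: x ahead of the robot, y to its left, z up, the work surface at z = 0. Lengths are in mm, angles in rad, forces in N, time in s.
With the tool pointing down it reaches from about 350 to 900 mm from the base axis. Payload 7.2 kg.
Tool frame: the origin (TCP) lies midway between the tips of the shut fingers; the grasp point (between the pads) lies 19 mm behind it; z points along the fingers, y is the line along which they close (so a half turn about z gives the same grasp; the last joint's range is limited). The gripper opens to 88 mm and grips with 3 to 60 N. Pads are 20 mm wide; open, the fingers measure 115 mm over their backs; the gripper's body (75 mm by 178 mm) begins 61 mm behind the grasp point.
Start: joints at [-1.345, 0.411, -0.013, 1.596, 0.006, 1.134, -0.082], TCP at [181.004, 598.219, 222.653] pointing down, gripper open.
Joint ranges: [-2.95, 2.95], [-0.29, 1.99], [-1.47, 1.44], [0.14, 2.54], [-1.03, 4.17], [0.13, 1.85], [-2.86, 2.86]. Speed limits (rad/s): [2.39, 2.39, 3.01, 3.01, 3.14, 3.14, 3.14].

### API

Orientations are given as a rotation vector (axis times angle).
In Python, from rig import state, camera, finish_job, find_in, tip_of gives the robot as it stands.
- The arm moves only by the shell command python3 -m crank 'ROWS' [OPENING] [FORCE]. ROWS is JSON, a list of rows, each an object with "slide": the shift along the tool's x, y, z in mm, a list of three; "twist": the turn about the tool's z in rad. In form: [{"slide": [dx, dy, dz], "twist": twist}, ...]. A call has 1 to 20 rows; each row is the pose to reach, as a shift and turn from the pose commanded when the call began, along the tool's axes at that moment; what a row does not reach only later rows make up. A row lasts 1/8 s, in which the tool goes at most 62.5 mm and 10.7 degrees, less where a joint would pass 70% of its speed; a pose out of reach is approached as far as the arm can. A call with a gripper value outside its range is refused whole. OPENING is the finger opening in mm, from 0 to 87.8, set as the call begins (- or left out, the last holds). The fingers move at their own pace and stop on an object; FORCE is the grip in N (left out, the last holds). Time passes only in rows, so rows that repeat a pose let the fingers close. It gives the time, the measured TCP pose, the force, the opening and the grip force at its end, in the units of the state.
- state(): the state, without advancing time (a new reading comes with each control period).
- camera(name): name is "scene" or "side" or "wrist"; returns a dict with "frame" (400x640x3 uint8, red, green, blue), "K" (3x3 intrinsics, pixels), "k1" (the pictures are not rectified: a ray, as slopes to the right and down, at radius r is drawn at 1 + k1 r^2 times it, then the intrinsics apply), "eye" and "orientation" of the camera in the world; the wrist camera has in their place "tool_from_camera" (4x4, takes a point from camera to tool coordinates, whose origin is the TCP and whose axes are the flange's). Camera axes: x right, y up, looking along -z (the intrinsics and any distortion apply to the point x, -y, -z); pixel columns grow to the right and rows downward; lengths in mm; the calibration is good to about 2 mm. A picture is of the moment at which its call begins: read the wrist's pose just before it. There is no depth.
- finish_job(): hands the job in; it is judged then, once.
Trained networks look in a picture, given as the dict that the camera call returned (one of the last four; its "shot" number tells which), for a name from the list of things; names that differ only in an ending like _2 or _b are one class to them, and where a whole thing is asked for, a point or a joint stands for the part that bears it (a point fixed in the world has none). Each returns a list of dicts, best first, with "p" (0 to 1); they miss things now and then, are a little off and sometimes report something else, mostly with a low value. They report only what shows in the picture. A call takes as long as a camera call. They do not tell look-alikes from the thing itself.
- find_in(target, picture): "point" ([x, y, z] in mm, in world coordinates, good to about 4 mm: the middle of the surface that is visible of it).
- tip_of(target, picture): "point" ([x, y, z] in mm, in world coordinates, good to about 4 mm: a listed point, or the origin of a listed thing).
The state is a dict: "t": time; "joints": joint angles; "joint_vel": joint speeds; "joint_efforts": joint torques, N m; "ee_pos": TCP position; "eef_rot": TCP orientation; "ft_force": force on the tool from outside, world axes, zero at the start; "ft_torque": the same for the moment, N m; "width": finger opening in mm; "gripper_force": force on a finger pad.
Only numpy, scipy, OpenCV 4.12 (cv2) and the standard library are available. Lean on these libraries where they do the work, as an engineer would, in place of code of your own. Each camera call takes 0.05 s, during which the arm holds its last target. There are 200 camera calls.

### The job

On the potting-shed bench, lay the loose steel collar flat on top of the gate post's upper eye, hole over hole, and let it go. Then take the long square-headed pin out of the wooden stand, thread it down through the collar, the upper eye and the lower eye, and finish while still holding it by its head, upright and still, with its tip showing below the lower eye and its head kept about 20 mm clear above the collar. Leave the shorter bolt and everything else on the bench where it is.

Things in the scene. Friction and masses are not known exactly. Their poses are not given: they have to be found in the camera images.
- gatepost: Fixed bare timber post offcut, 90 x 90 mm, 135 mm tall, with two like steel ring eyes one above the other on short arms from one face. Origin: on the eyes' common vertical axis, at bench level; z up. The post is on the +y side, its face 65 mm from the axis. Eyes: 40 mm outside, hole 18 mm through, 18 mm tall; upper from 120 to 138 mm above the bench, lower from 50 to 68 mm.
- upper_eye (a point): Centre of the top face of the upper eye, 138 mm above the bench.
- lower_eye (a point): Centre of the underside of the lower eye, 50 mm above the bench.
- collar: Loose plain steel ring lying flat on the bench: outside diameter 40 mm, hole 18 mm, 14 mm thick, about 0.1 kg. Origin: centre of its underside; z is the ring's axis, up.
- pin: Long steel pin, about 0.3 kg, standing tip down in one hole of the stand, tip 20 mm above the bench, leaning up to 1 degree. Round shaft 14 mm in diameter, 140 mm from tip to head; its last 12 mm taper to 6 mm at the tip. Head: square, 22 x 22 mm, 40 mm tall, flat sides facing the pin's own x and y. Origin: the tip; z points along the shaft to the head.
- pin_tip (a point): Tip (lowest point) of the long pin.
- pin_head (a point): Centre of the pin's square head, 160 mm from the tip.
- stand: Fixed brown wooden block 70 x 170 x 90 mm tall, with two upright blind holes 16 mm wide and 70 mm deep, 45 mm either side of its centre along its own y. Origin: centre of its underside. One hole holds the long pin, the other the short bolt; which is which varies.
- short_bolt: Shorter steel bolt in the other hole of the stand, to be left alone: shaft 14 mm, 100 mm long, round head 28 mm wide and 22 mm tall, its top 142 mm above the bench. Origin: its tip; z up.
- pot: Loose small terracotta pot filled with soil, 90 mm wide at the rim, 85 mm tall. Bystander. Origin: centre of its underside.
- jar: Loose closed glass jar, 64 mm wide, 85 mm tall. Bystander. Origin: centre of its underside.
- screwdriver: Loose screwdriver with a black handle lying on the bench. Bystander.
- offcut: Loose pale wood offcut 50 x 90 x 22 mm. Bystander. Origin: centre of its underside.
- wrench: Loose steel wrench, about 180 mm long, lying on the bench. Bystander.
- trowel: Loose hand trowel with a wooden handle, about 290 mm long, lying on the bench. Bystander.
Mind the look-alikes: they are no part of the job. Leave any purple or red look-alike of the pin alone.

How it is judged:
By the outcome, as a careful person would: the job done as asked, in the order asked, and still so for the second after the job is handed in, while the arm keeps its last pose, push and grip.
It also fails if it takes over 66 s, if anything falls off the work surface, if the arm or the gripper's body presses on something with over 40 N, if the wrist force passes 120 N, or if a joint passes its speed limit or range.

## Working session

There is one attempt and no reset: what is moved stays moved. The work goes in short steps, Python scripts to look and compute and a shell command to move; the robot and the scene stay as the last step left them, time stands still between calls to the robot, and variables do not carry over. Pictures are saved under pics/ and viewed, at most 10 in all, crops included, and the job is handed in when it is done.

```bash
ls; mkdir -p pics; cat > h.py <<'E'
import numpy as np, cv2
from scipy.spatial.transform import Rotation as R
from rig import state, camera, finish_job, find_in, tip_of
def pose(c,s=None):
    if 'eye' in c:
        o=np.array(c['orientation'],float)
        M=o if o.shape==(3,3) else R.from_rotvec(o).as_matrix()
        return np.array(c['eye'],float),M
    T=np.array(c['tool_from_camera']); A=R.from_rotvec(s['eef_rot']).as_matrix()
    return np.array(s['ee_pos'])+A@T[:3,3], A@T[:3,:3]
def ray(c,px,s=None):
    e,M=pose(c,s); d=np.array([c['k1'],0,0,0,0],float)
    u=cv2.undistortPoints(np.array([[px]],float),np.array(c['K'],float),d)[0,0]
    return e, M@np.array([u[0],-u[1],-1])
def at_z(c,px,z,s=None):
    e,v=ray(c,px,s); return e+v*(z-e[2])/v[2]
def proj(c,P,s=None):
    e,M=pose(c,s); q=(np.atleast_2d(P)-e)@M; q=q*[1,-1,-1]
    return cv2.projectPoints(q.reshape(-1,1,3),np.zeros(3),np.zeros(3),np.array(c['K'],float),np.array([c['k1'],0,0,0,0],float))[0].reshape(-1,2)
def tri(rs):
    A=0;b=0
    for e,v in rs:
        v=v/np.linalg.norm(v);P=np.eye(3)-np.outer(v,v);A=A+P;b=b+P@e
    return np.linalg.solve(A,b)
def save(c,n,crop=None,k=1):
    f=c['frame'][:,:,::-1]
    if crop: x0,y0,x1,y1=crop; f=f[y0:y1,x0:x1]
    cv2.imwrite('pics/'+n,cv2.resize(f,None,fx=k,fy=k,interpolation=cv2.INTER_CUBIC))
E
cat > a.py <<'E'
from h import *
s=state(); print({k:np.round(v,3).tolist() for k,v in s.items()})
cs={n:camera(n) for n in('scene','side')}
for n,c in cs.items():
    save(c,n+'0.png'); print(n,c['orientation'],c['eye'],c['K'],c['k1'])
    for t in ['upper_eye','lower_eye','collar','pin_head','pin_tip','stand','short_bolt','gatepost','pot','jar']:
        r=tip_of(t,c)
        print(t,[(np.round(q['point']).tolist(),round(q['p'],2),proj(c,q['point']).round()[0].tolist()) for q in r[:3]])
    for t in ['collar','pin']: print('find',t,[(np.round(q['point']).tolist(),round(q['p'],2)) for q in find_in(t,c)[:4]])
E
python3 a.py; python3 -c "
import cv2,numpy as np
" 
```

```text
pics
{'t': 0.0, 'joints': [-1.345, 0.412, -0.013, 1.597, 0.006, 1.134, -0.082], 'joint_vel': [0.003, 0.0, 0.002, -0.001, -0.001, 0.0, -0.002], 'joint_efforts': [-0.001, -58.793, 0.642, -29.109, -0.054, 0.018, 0.0], 'ee_pos': [180.899, 597.739, 221.846], 'eef_rot': [-0.46, -3.108, 0.002], 'ft_force': [0.562, -0.638, 0.346], 'ft_torque': [0.02, 0.046, 0.011], 'gripper_force': 0.0, 'width': 88.29}
scene [0.28908241 1.15180021 2.41237595] [1144.6393961  1144.14831112 1109.28976436] [[474.74189748   0.         313.28901891]
 [  0.         474.74189748 199.18840958]
 [  0.           0.           1.        ]] -0.11849093749737825
upper_eye [([544.0, 184.0, 136.0], 0.93, [336.0, 213.0])]
lower_eye [([546.0, 184.0, 52.0], 0.81, [335.0, 233.0]), ([687.0, 14.0, -0.0], 0.59, [274.0, 228.0])]
collar [([486.0, -18.0, -3.0], 0.46, [320.0, 205.0])]
pin_head [([531.0, -229.0, 182.0], 0.69, [282.0, 139.0]), ([624.0, -142.0, 160.0], 0.52, [269.0, 163.0]), ([450.0, -121.0, 164.0], 0.47, [315.0, 151.0])]
pin_tip [([428.0, -257.0, -5.0], 0.69, [304.0, 169.0]), ([454.0, -124.0, -2.0], 0.67, [314.0, 187.0])
[... 1027 characters left out ...]
 0.92, [330.0, 237.0])]
pin_tip [([454.0, -121.0, 0.0], 0.9, [327.0, 288.0]), ([428.0, -255.0, -2.0], 0.89, [351.0, 324.0]), ([544.0, 186.0, 50.0], 0.75, [292.0, 212.0])]
stand [([351.0, 213.0, 2.0], 0.75, [234.0, 240.0]), ([544.0, -276.0, -4.0], 0.67, [393.0, 311.0])]
short_bolt []
gatepost [([544.0, 182.0, 6.0], 0.87, [294.0, 225.0])]
pot [([683.0, 17.0, -1.0], 0.68, [359.0, 237.0]), ([526.0, -233.0, 178.0], 0.28, [383.0, 244.0])]
jar [([742.0, -118.0, 1.0], 0.82, [404.0, 252.0])]
find collar [([478.0, -20.0, 13.0], 0.49), ([521.0, -230.0, 174.0], 0.16)]
find pin [([449.0, -129.0, 130.0], 0.93), ([424.0, -262.0, 130.0], 0.81), ([524.0, -236.0, 175.0], 0.75), ([620.0, -142.0, 159.0], 0.67)]
```

View pics/scene0.png

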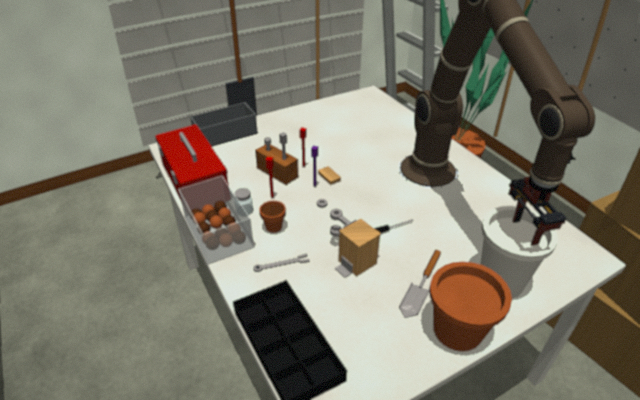

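View pics/side0.png

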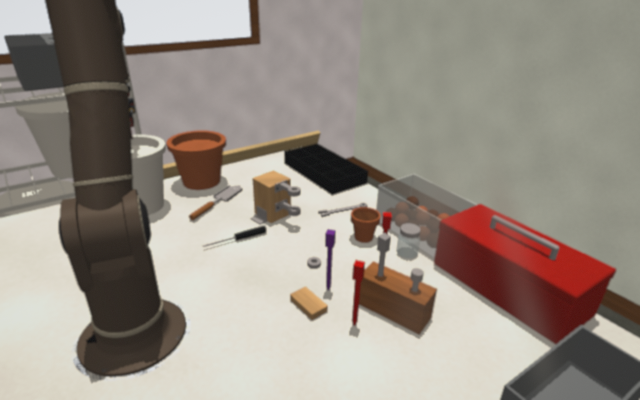

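The scene picture shows a grey collar at (321,203), the eyes at (336,213)/(335,233), and the wooden post at (360,245). Candidates for the pin in the side picture:
- Grey square head in the stand, (383,244).
- Grey round bolt in the stand, (417,275).
- Red pins, (358,270) and (387,220).
- Purple pin, (330,238).

By the description I choose the grey one at (383,244). I'll check it in a crop.

```bash
cat > b.py <<'E'
from h import *
s=state();A=R.from_rotvec(s['eef_rot']).as_matrix(); print(A.round(3))
a=camera('scene');b=camera('side')
i1=cv2.resize(a['frame'][110:270,240:420],None,fx=3,fy=3,interpolation=2); i2=cv2.resize(b['frame'][160:340,280:450],None,fx=2.66,fy=2.66,interpolation=2)
H=min(len(i1),len(i2)); im=np.hstack([i1[:H,:400],i2[:H,:400]]);cv2.imwrite('pics/crop1.png',im[:,:,::-1])
print('collar',tri([ray(a,(321,203)),ray(b,(314,262))]),at_z(a,(321,203),14),at_z(b,(314,262),14))
print('posttop',at_z(a,(360,231),135),at_z(b,(271,182),135))
print('to collar above', A.T@(np.array([484,-17,230])-s['ee_pos']))
w=camera('wrist');print(w['tool_from_camera'],w['K'])
E
python3 b.py
```

```text
[[-0.957  0.29   0.   ]
 [ 0.29   0.957 -0.   ]
 [-0.    -0.    -1.   ]]
collar [483.72398675 -18.13012153   8.25016731] [485.94519115 -11.13093478  14.        ] [480.66845635 -25.07708266  14.        ]
posttop [521.04493185 289.10190643 135.        ] [511.82214983 261.62070299 135.        ]
to collar above [-468.16026931 -501.08784518   -7.34397192]
[[ 1.37435955e-03  9.54948974e-01  2.96766859e-01  8.14486390e+01]
 [ 9.99998522e-01 -1.00600420e-03 -1.39393880e-03 -4.30833666e-01]
 [-1.03259172e-03  2.96768336e-01 -9.54948945e-01 -1.62204351e+02]
 [ 0.00000000e+00  0.00000000e+00  0.00000000e+00  1.00000000e+00]] [[294.71285123   0.         323.22252084]
 [  0.         294.71285123 201.00458629]
 [  0.           0.           1.        ]]
```

View pics/crop1.png

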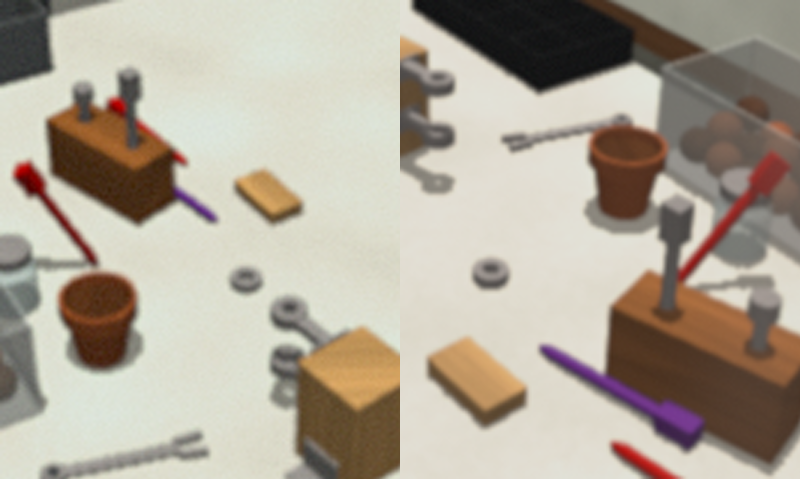

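The steel pin with the square head stands in the stand's near hole (side crop (676,215)) and the round bolt in the other. The coloured look-alikes have toppled by themselves and are lying on the bench.

```bash
python3 -m crank '[{"slide":[-40,-43,-15],"twist":0},{"slide":[-80,-86,-25],"twist":0},{"slide":[-120,-128,-25],"twist":0},{"slide":[-160,-171,-25],"twist":0},{"slide":[-200,-214,-25],"twist":0},{"slide":[-240,-257,-25],"twist":0},{"slide":[-280,-300,-25],"twist":0},{"slide":[-320,-342,-25],"twist":0},{"slide":[-360,-385,-20],"twist":0},{"slide":[-400,-428,-15],"twist":0},{"slide":[-440,-471,-10],"twist":0},{"slide":[-468,-501,-7],"twist":0},{"slide":[-468,-501,-7],"twist":0},{"slide":[-468,-501,-7],"twist":0}]' 70 20
cat > c.py <<'E'
from h import *
import sys
s=state();c=camera('wrist');save(c,sys.argv[1]);print(np.round(s['joints'],2),np.round(s['ee_pos'],1),np.round(s['eef_rot'],3))
A=R.from_rotvec(s['eef_rot']).as_matrix();print(A.round(3)); np.savez('last.npz',f=c['frame'])
import pickle;pickle.dump((s,c),open('last.pkl','wb'))
for t in sys.argv[2:]: print(t,[(np.round(q['point'],1).tolist(),round(q['p'],2),proj(c,q['point'],s).round()[0].tolist()) for q in tip_of(t,c)[:3]])
E
python3 c.py w1.png collar upper_eye
```

```text
t: 3.2
ee_pos: [483.6, -16.1, 229.5]
eef_rot: [-0.46, -3.107, -0.001]
ft_force: [-0.4, 0.3, 1.0]
width: 70.2
gripper_force: 0.0
[-0.5   0.16  0.5   1.94 -0.09  1.06  1.31] [483.6 -16.1 229.5] [-4.600e-01 -3.107e+00 -1.000e-03]
[[-0.957  0.289 -0.   ]
 [ 0.289  0.957  0.   ]
 [ 0.001  0.    -1.   ]]
collar [([483.2, -13.3, 1.9], 0.92, [325.0, 172.0])]
upper_eye [([541.3, 185.5, 140.1], 0.9, [550.0, 201.0]), ([349.6, 211.9, -0.8], 0.72, [472.0, 15.0])]
```

View pics/w1.png

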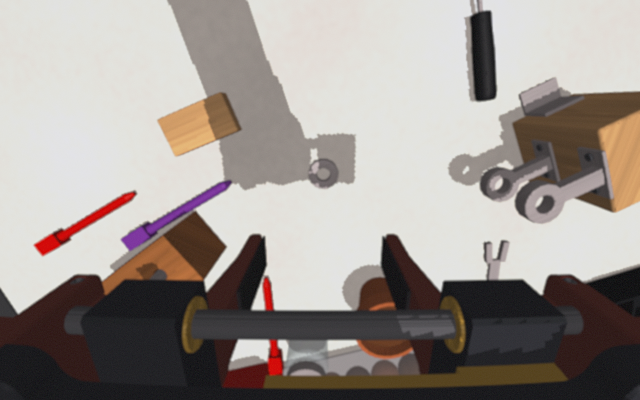

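The wrist picture shows the collar at (323,172), the eyes at (541,201) (upper) and (497,183) (lower), and the offcut at (200,124). The toppled red and purple pins lie at (85,222) and (180,213).

```bash
cat > d.py <<'E'
from h import *
import pickle
s,c=pickle.load(open('last.pkl','rb'))
A=R.from_rotvec(s['eef_rot']).as_matrix()
P=at_z(c,(323,172),14,s);print('collar',P, A.T@(P-s['ee_pos']))
for px,z in (((541,201),138),((496,183),68)): print('eye',at_z(c,px,z,s))
# draw predicted collar + eye outlines
im=c['frame'][:,:,::-1].copy(); th=np.linspace(0,2*np.pi,60)
def circ(x,y,z,r):
    q=proj(c,np.c_[x+r*np.cos(th),y+r*np.sin(th),0*th+z],s);cv2.polylines(im,[np.int32(q*16)],True,(0,255,0),1,cv2.LINE_AA,4)
circ(P[0],P[1],14,20);circ(P[0],P[1],14,9)
E=at_z(c,(541,201),138,s)
for r in(9,20):circ(E[0],E[1],138,r)
cv2.imwrite('pics/w1z.png',np.hstack([cv2.resize(im[130:220,285:375],(400,400),interpolation=2),cv2.resize(im[150:240,480:570],(400,400),interpolation=2)]))
E
python3 d.py
```

```text
collar [479.90981749 -15.21863259  14.        ] [  3.63366304  -0.22447409 215.53833689]
eye [539.48421495 178.64921019 138.        ]
eye [538.42549119 175.08363887  68.        ]
```

View pics/w1z.png

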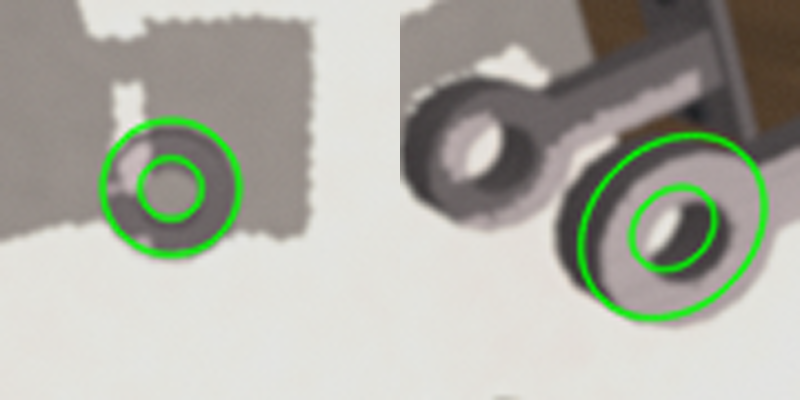

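```bash
python3 -m crank '[{"slide":[4,0,60],"twist":0},{"slide":[4,0,120],"twist":0},{"slide":[4,0,175],"twist":0},{"slide":[4,0,205],"twist":0},{"slide":[4,0,220],"twist":0},{"slide":[4,0,226],"twist":0},{"slide":[4,0,226],"twist":0},{"slide":[4,0,226],"twist":0}]' 70 20 && python3 -m crank '[{"slide":[0,0,0],"twist":0},{"slide":[0,0,0],"twist":0},{"slide":[0,0,0],"twist":0},{"slide":[0,0,0],"twist":0},{"slide":[0,0,0],"twist":0},{"slide":[0,0,0],"twist":0},{"slide":[0,0,0],"twist":0},{"slide":[0,0,0],"twist":0}]' 30 20
```

```text
t: 4.35
ee_pos: [480.9, -15.5, 4.7]
eef_rot: [0.459, 3.106, 0.001]
ft_force: [-0.3, -0.1, 0.0]
width: 70.1
gripper_force: 0.0
t: 5.35
ee_pos: [480.1, -15.7, 3.7]
eef_rot: [0.46, 3.108, 0.0]
ft_force: [-0.2, 0.0, 4.5]
width: 39.7
gripper_force: 20.0
```

```bash
python3 -m crank '[{"slide":[0,0,-20],"twist":0},{"slide":[0,0,-60],"twist":0},{"slide":[0,0,-120],"twist":0},{"slide":[0,0,-180],"twist":0},{"slide":[0,40,-205],"twist":0},{"slide":[-1,95,-205],"twist":0},{"slide":[-2,150,-205],"twist":0},{"slide":[-3,190,-205],"twist":0},{"slide":[-3,209,-205],"twist":0},{"slide":[-3,209,-205],"twist":0},{"slide":[-3,209,-205],"twist":0}]' 30 20; python3 c.py w2.png upper_eye lower_eye collar
```

```text
t: 6.72
ee_pos: [543.2, 181.2, 208.6]
eef_rot: [-0.463, -3.107, 0.002]
ft_force: [-0.1, -0.2, -1.1]
width: 39.5
gripper_force: 20.0
[-0.74  0.35  0.44  1.77 -0.17  1.06  1.03] [543.2 181.2 208.6] [-4.630e-01 -3.107e+00  2.000e-03]
[[-0.956  0.292 -0.   ]
 [ 0.292  0.956 -0.001]
 [ 0.    -0.001 -1.   ]]
upper_eye [([543.0, 184.7, 138.4], 0.67, [327.0, 210.0])]
lower_eye [([544.3, 182.2, 46.4], 0.74, [324.0, 185.0])]
collar []
```

View pics/w2.png

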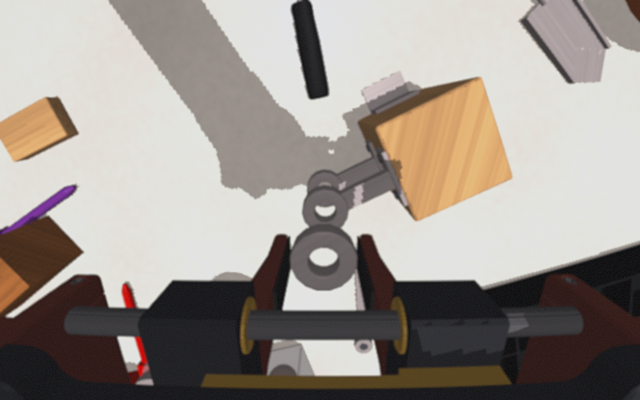

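The picture shows the held collar at (323,257), the upper eye at (325,208), the lower eye behind it at (322,183) and the post top at (443,150). I'll fit circles to the edges.

```bash
cat > fit.py <<'E'
from h import *
import pickle
th=np.linspace(0,2*np.pi,120,endpoint=False)
def fit(c,s,x,y,z,rs=(20,9),w=6,step=.4,show=None):
    # circles at height z: maximise the image gradient along the outline normals
    g=cv2.GaussianBlur(cv2.cvtColor(c['frame'],cv2.COLOR_RGB2GRAY),(0,0),1).astype(np.float32)
    gx=cv2.Sobel(g,5,1,0);gy=cv2.Sobel(g,5,0,1);best=[]
    for dx in np.arange(-w,w+.1,step):
        for dy in np.arange(-w,w+.1,step):
            v=[]
            for r in rs:
                a=proj(c,np.c_[x+dx+r*np.cos(th),y+dy+r*np.sin(th),0*th+z],s).astype(np.float32)
                t=np.roll(a,-1,0)-np.roll(a,1,0);n=np.c_[t[:,1],-t[:,0]];n/=np.linalg.norm(n,axis=1)[:,None]
                X=cv2.remap(gx,a[:,0],a[:,1],1)[:,0];Y=cv2.remap(gy,a[:,0],a[:,1],1)[:,0]
                v.append(np.minimum(abs(X*n[:,0]+Y*n[:,1]),60).mean())
            best.append((sum(v),x+dx,y+dy))
    best.sort(reverse=True); return np.round(best[0],1), np.round(np.mean([b[1:] for b in best[:8]],0),1)
if __name__=='__main__':
    s,c=pickle.load(open('last.pkl','rb'))
    z=s['ee_pos'][2]
    print('eye',fit(c,s,543,183,138)); print('low',fit(c,s,543,183,68))
    print('collar',fit(c,s,543,181,z+10.3), 'outer',fit(c,s,543,181,z+10.3,(20,)))
    print('hole',fit(c,s,543,181,z+10.3,(9,)),'eyeout',fit(c,s,543,183,138,(20,)),'eyehole',fit(c,s,543,183,138,(9,)))
    for n in('scene','side'):
        c=camera(n);print(n,fit(c,None,543,183,138),fit(c,None,543,183,138,(20,)))
E
python3 fit.py
```

```text
eye (array([ 90.4, 541. , 183. ]), array([541.6, 183. ]))
low (array([ 62.8, 542.6, 182.6]), array([542.8, 182.8]))
collar (array([114.5, 546.2, 179.8]), array([546.2, 180.2])) outer (array([ 56.8, 546.2, 179.8]), array([546.2, 180.3]))
hole (array([ 58.2, 546.2, 180.2]), array([545.8, 180.2])) eyeout (array([ 48.6, 541.4, 183. ]), array([541.1, 182.9])) eyehole (array([ 47.1, 546.2, 181.8]), array([546.1, 181.6]))
scene (array([ 98.8, 540.6, 182.2]), array([540.6, 182.1])) (array([ 58.3, 549. , 189. ]), array([548.6, 188.7]))
side (array([ 94.8, 549. , 185.4]), array([548.9, 185.9])) (array([ 42.5, 546.2, 177. ]), array([546.6, 177. ]))
```

```bash
cat > ov.py <<'E'
from fit import *
s,c=pickle.load(open('last.pkl','rb'));z=s['ee_pos'][2]
for dz in (2,5,8,10.3,13,16): print(dz,fit(c,s,546,180,z+dz,step=.5)[0])
for dz in (-10,-5,0,5,10): print('eye z',138+dz,fit(c,s,543,182,138+dz,step=.5)[0])
x0,y0,x1,y1=285,165,365,295;k=4.5
def draw(L):
    im=cv2.resize(c['frame'][y0:y1,x0:x1,::-1],None,fx=k,fy=k,interpolation=2)
    for x,y,zz,r,col in L:
        q=(proj(c,np.c_[x+r*np.cos(th),y+r*np.sin(th),0*th+zz],s)-[x0-.5,y0-.5])*k
        cv2.polylines(im,[np.int32(q*16)],True,col,1,cv2.LINE_AA,4)
    return im
g=(0,255,0);y=(0,255,255);m=(255,0,255)
a=draw([]);b=draw([(544,182,138,20,g),(544,182,138,9,g),(543,182.7,68,20,m),(546.2,180,z+10.3,20,y),(546.2,180,z+10.3,9,y)])
cv2.imwrite('pics/ov2.png',np.hstack([a,b]))
E
python3 ov.py
```

```text
2 [111.5 550.5 179. ]
5 [113.4 549.  179.5]
8 [114.8 547.5 179.5]
10.3 [114.5 546.  180. ]
13 [110.8 544.5 180.5]
16 [108.4 542.  181.5]
eye z 128 [ 94.1 547.  181. ]
eye z 133 [ 91.6 545.5 182. ]
eye z 138 [ 90.4 541.  183. ]
eye z 143 [ 88.7 539.  183.5]
eye z 148 [ 85.5 539.5 183.5]
```

View pics/ov2.png

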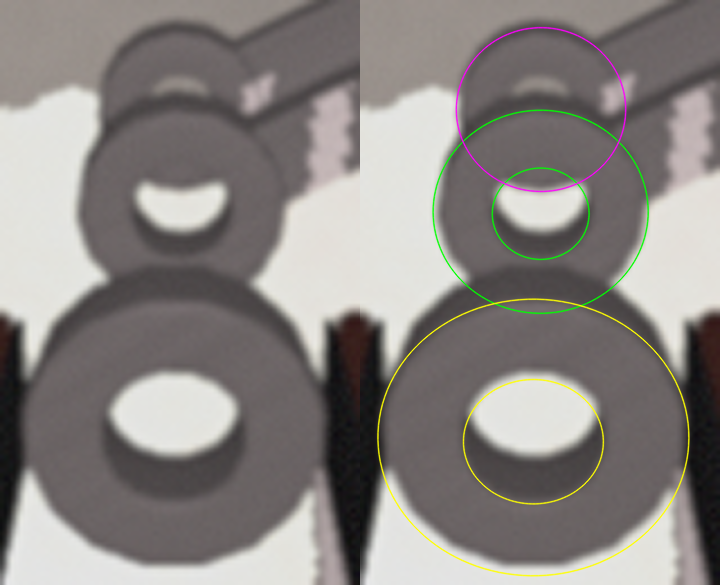

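```bash
cat > e.py <<'E'
from fit import *
s,c=pickle.load(open('last.pkl','rb'));z=s['ee_pos'][2];A=R.from_rotvec(s['eef_rot']).as_matrix()
C=at_z(c,(323.2,261.2),z+10.3,s);E=at_z(c,(324.9,211.2),138,s)
print(C,E,E-C,A.T@(E-C), 'collar in tool',A.T@(C-s['ee_pos']))
E
python3 e.py
```

```text
[545.25665747 180.44974172 218.86943062] [543.40357872 182.49062283 138.        ] [ -1.85307875   2.04088111 -80.86943062] [ 2.35725039  1.49572697 80.86822662] collar in tool [ -2.17330515  -0.17138576 -10.3001137 ]
```

```bash
python3 -m crank '[{"slide":[2,1.5,25],"twist":0},{"slide":[2,1.5,48],"twist":0},{"slide":[2,1.5,60],"twist":0},{"slide":[2,1.5,63],"twist":0},{"slide":[2,1.5,63],"twist":0},{"slide":[2,1.5,63],"twist":0}]' 30 20; cat > m.py <<'E'
from h import *
import sys
def m(name,P,h=40,zs=270):
    s=state();L=[]
    for n in('wrist','scene','side'):
        c=camera(n);p=proj(c,P,s)[0].round().astype(int);hh=h if n=='wrist' else h//2
        x=min(max(p[0]-hh,0),640-2*hh);y=min(max(p[1]-hh,0),400-2*hh)
        L.append(cv2.resize(c['frame'][y:y+2*hh,x:x+2*hh,::-1],(zs-4,zs),interpolation=2));print(n,x,y,2*hh)
    cv2.imwrite('pics/'+name,np.hstack(L));return s
if __name__=='__main__': print(m(sys.argv[1],[float(v) for v in sys.argv[2:5]])['ee_pos'])
E
python3 m.py m1.png 544 182 140
```

```text
t: 7.78
ee_pos: [542.5, 185.6, 146.4]
eef_rot: [0.46, 3.107, 0.001]
ft_force: [0.6, 0.4, -0.8]
width: 39.5
gripper_force: 20.0
wrist 279 209 80
scene 315 192 40
side 273 168 40
[542.45003234 185.64296823 146.41875628]
```

View pics/m1.png

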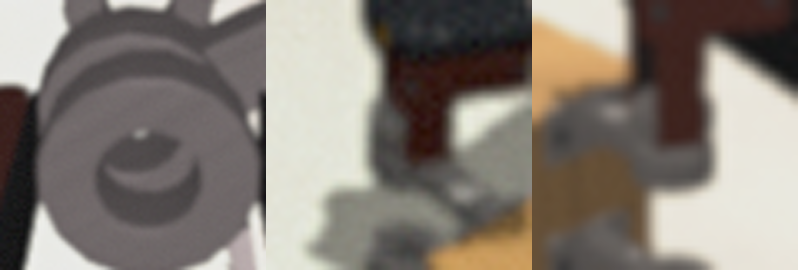

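The picture shows the collar squarely above the eye: the eye's hole shows centred inside the collar's (left panel, ~(149,165)), with a few mm of gap. Lowering and releasing.

```bash
python3 -m crank '[{"slide":[0.5,0,2],"twist":0},{"slide":[0.5,0,3.5],"twist":0},{"slide":[0.5,0,4],"twist":0},{"slide":[0.5,0,4],"twist":0},{"slide":[0.5,0,4],"twist":0}]' 30 20; python3 -m crank '[{"slide":[0,0,0],"twist":0},{"slide":[0,0,0],"twist":0},{"slide":[0,0,0],"twist":0},{"slide":[0,0,0],"twist":0}]' 60 20;  python3 -m crank '[{"slide":[0,0,-15],"twist":0},{"slide":[0,0,-40],"twist":0},{"slide":[0,0,-64],"twist":0},{"slide":[0,0,-64],"twist":0},{"slide":[0,0,-64],"twist":0}]' 60 20
cat > f.py <<'E'
from fit import *
import sys
x,y=float(sys.argv[1]),float(sys.argv[2])
s=state();c=camera('wrist');pickle.dump((s,c),open('last.pkl','wb'))
print(s['ee_pos'],'collar152',fit(c,s,x,y,152),'hole',fit(c,s,x,y,152,(9,)),'outer',fit(c,s,x,y,152,(20,)))
print('eye hole at 138',fit(c,s,x,y,138),'bot low',fit(c,s,x,y,68))
for n in('scene','side'):
    c2=camera(n);print(n,fit(c2,None,x,y,152))
E
python3 f.py 543 183; python3 c.py w3.png upper_eye lower_eye collar
```

```text
t: 8.55
ee_pos: [541.4, 185.7, 141.8]
eef_rot: [-0.46, -3.108, -0.0]
ft_force: [-1.7, -0.0, 3.0]
width: 39.6
gripper_force: 20.0
t: 9.05
ee_pos: [541.5, 185.7, 141.6]
eef_rot: [0.46, 3.108, 0.0]
ft_force: [0.1, 1.2, -1.0]
width: 59.9
gripper_force: 0.0
t: 9.68
ee_pos: [541.2, 185.7, 205.6]
eef_rot: [-0.46, -3.108, -0.0]
ft_force: [-0.5, -0.0, -0.8]
width: 60.1
gripper_force: 0.0
[541.24964788 185.65558737 205.5514875 ] collar152 (array([113.6, 544.6, 184.6]), array([544.4, 184.5])) hole (array([ 58.3, 544.2, 184.6]), array([544.1, 184.8])) outer (array([ 56.1, 544.6, 184.2]), array([544.7, 184.4]))
eye hole at 138 (array([112.6, 549. , 183. ]), array([548.8, 183. ])) bot low (array([ 73.3, 542.6, 183. ]), array([542.4, 183. ]))
scene (array([ 99.6, 542.2, 181.4]), array([542.3, 181.5]))
side (array([ 96.2, 549. , 187. ]), array([549. , 187.6]))
[-0.75  0.35  0.44  1.77 -0.17  1.06  1.02] [541.  185.5 204.9] [-4.600e-01 -3.107e+00  1.000e-03]
[[-0.957  0.29  -0.001]
 [ 0.29   0.957 -0.001]
 [ 0.001 -0.001 -1.   ]]
upper_eye [([542.4, 183.5, 138.1], 0.55, [322.0, 215.0]), ([746.1, 178.1, -0.0], 0.25, [358.0, 308.0])]
lower_eye [([543.8, 177.9, 46.4], 0.59, [318.0, 190.0])]
collar [([547.5, 184.7, 139.1], 0.56, [325.0, 221.0])]
```

View pics/w3.png

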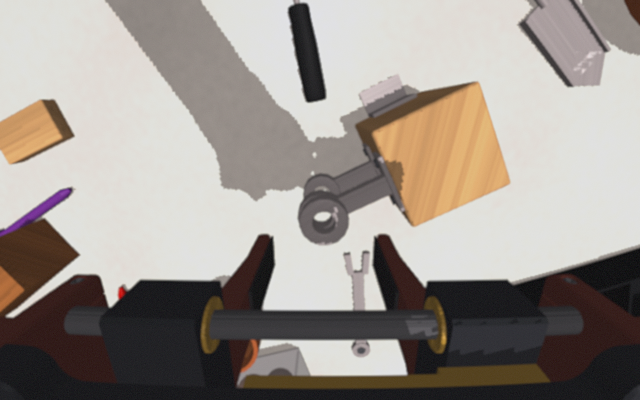

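The collar lies on the upper eye (centre (323,217)), holes overlapping. Now to the pin.

```bash
python3 -m crank '[{"slide":[0,0,-45],"twist":0},{"slide":[-5,-20,-85],"twist":0},{"slide":[-20,-75,-85],"twist":0},{"slide":[-35,-130,-85],"twist":0},{"slide":[-50,-185,-85],"twist":0},{"slide":[-65,-240,-85],"twist":0},{"slide":[-80,-295,-85],"twist":0},{"slide":[-95,-350,-85],"twist":0},{"slide":[-109,-402,-85],"twist":0},{"slide":[-109,-402,-85],"twist":0},{"slide":[-109,-402,-85],"twist":0},{"slide":[-109,-402,-85],"twist":0}]' 60 20
cat > p.py <<'E'
from h import *
import pickle
s=state();c=camera('wrist');pickle.dump((s,c),open('last.pkl','wb'));print(np.round(s['ee_pos'],1),np.round(s['joints'],2))
for t in('pin_head','pin','stand','short_bolt'): print(t,[(np.round(q['point'],1).tolist(),round(q['p'],2),proj(c,q['point'],s).round()[0].tolist()) for q in tip_of(t,c)[:4]])
# fit top square of head: x,y,yaw
g=cv2.GaussianBlur(cv2.cvtColor(c['frame'],cv2.COLOR_RGB2GRAY),(0,0),1).astype(np.float32)
gx=cv2.Sobel(g,5,1,0);gy=cv2.Sobel(g,5,0,1)
u=np.linspace(-.92,.92,16);sq=11*np.vstack([np.c_[u,0*u+1],np.c_[0*u+1,-u],np.c_[-u,0*u-1],np.c_[0*u-1,u]])
def sc(x,y,yaw,z=200):
    q=sq@np.array([[np.cos(yaw),np.sin(yaw)],[-np.sin(yaw),np.cos(yaw)]])
    a=proj(c,np.c_[q+[x,y],np.full(len(q),z)],s).astype(np.float32);e=.0
    for i in range(4):
        k=slice(16*i,16*i+16);t=a[k][-1]-a[k][0];n=np.array([t[1],-t[0]])/np.linalg.norm(t)
        e+=np.minimum(abs(cv2.remap(gx,a[k,0],a[k,1],1)*n[0]+cv2.remap(gy,a[k,0],a[k,1],1)*n[1]),80).mean()
    return e
r=sorted([(sc(529+dx,-231+dy,w),529+dx,-231+dy,w) for dx in np.arange(-9,9.1,1) for dy in np.arange(-9,9.1,1) for w in np.arange(0,1.57,.087)],reverse=True)[:6]
print(np.round(r,2))
b=max([(sc(r[0][1]+dx,r[0][2]+dy,r[0][3]+w),r[0][1]+dx,r[0][2]+dy,r[0][3]+w) for dx in np.arange(-1.5,1.6,.3) for dy in np.arange(-1.5,1.6,.3) for w in np.arange(-.1,.11,.02)]);print('best',np.round(b,2))
A=R.from_rotvec(s['eef_rot']).as_matrix();P=np.array([b[1],b[2],180]);print('tool',A.T@(P-s['ee_pos']),'y yaw',np.arctan2(A[1,1],A[0,1]))
p=proj(c,[b[1],b[2],200],s)[0].astype(int);print(p)
im=c['frame'][:,:,::-1].copy();q=sq@np.array([[np.cos(b[3]),np.sin(b[3])],[-np.sin(b[3]),np.cos(b[3])]])
x0,y0=max(p[0]-60,0),max(p[1]-60,0)
i1=cv2.resize(im[y0:y0+120,x0:x0+120],(480,480),interpolation=2)
for a in proj(c,np.c_[q+[b[1],b[2]],np.full(64,200)],s): cv2.circle(i1,tuple(np.int32((a-[x0,y0]+.5)*4)),1,(0,255,0),-1)
cv2.imwrite('pics/pin1.png',i1)
E
python3 p.py
```

```text
t: 11.52
ee_pos: [529.9, -228.9, 290.4]
eef_rot: [-0.456, -3.108, -0.001]
ft_force: [0.3, -0.2, -0.4]
width: 59.9
gripper_force: 0.0
[ 529.9 -228.9  290.4] [-0.18  0.31  0.66  1.66 -0.2   1.24  1.8 ]
pin_head [([491.1, -294.8, 10.2], 0.89, [274.0, 154.0]), ([461.2, -430.4, 12.8], 0.7, [183.0, 161.0]), ([529.8, -231.6, 178.5], 0.65, [320.0, 198.0]), ([543.6, 179.4, 44.4], 0.17, [607.0, 99.0])]
pin [([432.5, -275.4, 6.9], 0.81, [273.0, 111.0]), ([456.0, -139.3, 3.6], 0.74, [368.0, 99.0]), ([528.4, -233.3, 21.1], 0.69, [320.0, 167.0]), ([610.3, -144.5, 5.3], 0.54, [388.0, 198.0])]
stand [([540.7, -276.3, 3.4], 0.86, [296.0, 180.0])]
short_bolt [([558.2, -316.5, 24.4], 0.66, [273.0, 201.0])]
[[ 2.7872e+02  5.3000e+02 -2.3200e+02  9.0000e-02]
 [ 2.7864e+02  5.3000e+02 -2.3200e+02  1.7000e-01]
 [ 2.7798e+02  5.3000e+02 -2.3300e+02  9.0000e-02]
 [ 2.7150e+02  5.3100e+02 -2.3200e+02  1.7000e-01]
 [ 2.7147e+02  5.3000e+02 -2.3300e+02  1.7000e-01]
 [ 2.6881e+02  5.3100e+02 -2.3200e+02  9.0000e-02]]
best [ 2.8413e+02  5.3030e+02 -2.3260e+02  1.1000e-01]
tool [ -1.52223105  -3.49559134 110.4198032 ] y yaw 1.2795044549760206
[319 205]
```

```bash
python3 -m crank '[{"slide":[-2,-1.5,20],"twist":-0.13},{"slide":[-2,-1.5,40],"twist":-0.27},{"slide":[-2,-1.5,50],"twist":-0.40},{"slide":[-2,-1.5,50],"twist":-0.40},{"slide":[-2,-1.5,50],"twist":-0.40},{"slide":[-2,-1.5,50],"twist":-0.40}]' 60 20
sed -i 's/pin1.png/pin2.png/' p.py; python3 p.py
```

```text
t: 12.52
ee_pos: [531.2, -232.8, 241.2]
eef_rot: [-0.164, 3.136, -0.0]
ft_force: [-0.7, -0.6, -0.1]
width: 60.1
gripper_force: 0.0
[ 531.2 -232.8  241.2] [-0.1   0.35  0.57  1.72 -0.2   1.14  2.2 ]
pin_head [([492.9, -292.6, 12.8], 0.95, [281.0, 139.0]), ([459.6, -431.4, 13.1], 0.84, [175.0, 102.0]), ([764.1, -185.4, 9.2], 0.77, [337.0, 317.0]), ([530.8, -234.9, 176.4], 0.71, [321.0, 213.0])]
pin [([611.8, -145.3, 7.3], 0.72, [377.0, 232.0]), ([458.2, -141.7, 1.4], 0.68, [397.0, 124.0]), ([524.8, -233.8, 22.1], 0.67, [323.0, 169.0]), ([431.9, -274.1, 8.0], 0.66, [299.0, 92.0])]
stand [([539.1, -277.4, 0.5], 0.93, [291.0, 173.0])]
short_bolt [([554.6, -315.4, 28.5], 0.82, [259.0, 186.0]), ([525.0, -232.1, 20.2], 0.16, [324.0, 169.0])]
[[ 2.9141e+02  5.3000e+02 -2.3300e+02  9.0000e-02]
 [ 2.9062e+02  5.3000e+02 -2.3200e+02  1.7000e-01]
 [ 2.8778e+02  5.3000e+02 -2.3300e+02  1.7000e-01]
 [ 2.8713e+02  5.3000e+02 -2.3200e+02  9.0000e-02]
 [ 2.7846e+02  5.3000e+02 -2.3200e+02  2.6000e-01]
 [ 2.7422e+02  5.2900e+02 -2.3200e+02  1.7000e-01]]
best [ 2.9306e+02  5.3000e+02 -2.3270e+02  1.1000e-01]
tool [ 1.23881593  0.20347016 61.21897207] y yaw 1.6754910531338234
[323 223]
```

```bash
python3 -m crank '[{"slide":[1.5,0,35],"twist":0},{"slide":[1.5,0,60],"twist":0},{"slide":[1.5,0,74],"twist":0},{"slide":[1.5,0,78],"twist":0},{"slide":[1.5,0,78],"twist":0}]' 60 20; python3 -m crank '[{"slide":[0,0,0],"twist":0},{"slide":[0,0,0],"twist":0},{"slide":[0,0,0],"twist":0},{"slide":[0,0,0],"twist":0},{"slide":[0,0,0],"twist":0},{"slide":[0,0,0],"twist":0},{"slide":[0,0,0],"twist":0}]' 14 45; python3 p.py
```

```text
t: 13.4
ee_pos: [529.7, -233.1, 163.1]
eef_rot: [-0.167, 3.137, -0.0]
ft_force: [1.2, -0.9, 1.0]
width: 59.7
gripper_force: 0.0
t: 14.28
ee_pos: [529.4, -232.9, 162.7]
eef_rot: [-0.167, 3.137, -0.0]
ft_force: [0.1, 0.3, 1.6]
width: 21.9
gripper_force: 45.0
[ 529.4 -232.9  162.7] [-0.07  0.42  0.54  1.81 -0.26  0.98  2.25]
pin_head [([534.3, -233.8, 179.5], 0.96, [321.0, 271.0]), ([762.6, -183.6, 10.1], 0.84, [341.0, 356.0]), ([460.1, -431.4, 14.6], 0.81, [138.0, 103.0]), ([494.6, -297.5, 12.1], 0.56, [266.0, 149.0])]
pin [([459.1, -143.3, 1.4], 0.97, [413.0, 131.0]), ([429.0, -272.6, 8.2], 0.8, [295.0, 87.0])]
stand [([544.2, -278.3, 1.7], 0.97, [282.0, 193.0])]
short_bolt []
[[ 2.9198e+02  5.3000e+02 -2.3300e+02  9.0000e-02]
 [ 2.7945e+02  5.3000e+02 -2.3400e+02  9.0000e-02]
 [ 2.7699e+02  5.2900e+02 -2.3300e+02  9.0000e-02]
 [ 2.7138e+02  5.3000e+02 -2.3300e+02  1.7000e-01]
 [ 2.7032e+02  5.2900e+02 -2.3300e+02  1.7000e-01]
 [ 2.6631e+02  5.2900e+02 -2.3400e+02  9.0000e-02]]
best [ 2.9668e+02  5.2970e+02 -2.3360e+02  1.1000e-01]
tool [ -0.24307304  -0.70177841 -17.28110142] y yaw 1.676921624016939
[322 284]
```

```bash
python3 -m crank '[{"slide":[0,0,-10],"twist":0},{"slide":[0,0,-30],"twist":0},{"slide":[0,0,-60],"twist":0},{"slide":[0,0,-95],"twist":0},{"slide":[0,0,-130],"twist":0},{"slide":[0,0,-155],"twist":0},{"slide":[0,0,-160],"twist":0}]' 14 45; python3 -m crank '[{"slide":[-3,20,0],"twist":0},{"slide":[-9,65,0],"twist":0},{"slide":[-17,120,0],"twist":0},{"slide":[-25,175,0],"twist":0},{"slide":[-32,230,0],"twist":0},{"slide":[-40,285,0],"twist":0},{"slide":[-47,335,0],"twist":0},{"slide":[-53,375,0],"twist":0},{"slide":[-57,400,0],"twist":0},{"slide":[-58,412,0],"twist":0},{"slide":[-58,412,0],"twist":0},{"slide":[-58,412,0],"twist":0},{"slide":[-58,412,0],"twist":0},{"slide":[-58,412,0],"twist":0}]' 14 45
cat > g.py <<'E'
from fit import *
import sys
s=state();c=camera('wrist');pickle.dump((s,c),open('last2.pkl','wb'))
print(s['ee_pos'],np.round(s['joints'],2))
for n in('scene','side','wrist'):
    q=camera(n);np.save(n+'.npy',q['frame']);ss=s if n=='wrist' else None
    for t in('pin_tip','pin_head','upper_eye','collar'): print(n,t,[(np.round(k['point'],1).tolist(),round(k['p'],2),proj(q,k['point'],ss).round(1)[0].tolist()) for k in tip_of(t,q) if abs(k['point'][1]-184)<40][:2])
    if n!='wrist': print('fit',fit(q,None,543.5,184,152))
print('wristfit',fit(c,s,543.5,184,152,w=5),fit(c,s,543,183,68,(20,),w=5))
E
python3 g.py
```

```text
t: 15.4
ee_pos: [529.8, -233.2, 324.3]
eef_rot: [-0.166, 3.135, -0.001]
ft_force: [-0.4, -0.0, -3.0]
width: 21.7
gripper_force: 45.0
t: 17.15
ee_pos: [543.5, 182.2, 322.8]
eef_rot: [-0.165, 3.137, 0.0]
ft_force: [-0.6, -0.1, -2.8]
width: 21.7
gripper_force: 45.0
[543.52015992 182.17325234 322.83176877] [-0.69  0.26  0.36  1.6  -0.09  1.3   1.36]
scene pin_tip [([540.6, 181.9, 176.1], 0.58, [336.6, 202.7])]
scene pin_head [([545.9, 180.8, 342.6], 0.76, [336.3, 158.3]), ([547.1, 183.1, 138.5], 0.25, [334.7, 212.8])]
scene upper_eye [([542.7, 184.3, 134.5], 0.9, [336.0, 213.5])]
scene collar []
fit (array([115.1, 540.7, 182.4]), array([541.2, 182.5]))
side pin_tip [([542.5, 188.7, 180.3], 0.85, [291.4, 175.2]), ([541.0, 182.8, 338.2], 0.29, [291.4, 125.8])]
side pin_head [([539.2, 182.0, 340.5], 0.85, [291.0, 125.2])]
side upper_eye [([545.5, 184.4, 139.3], 0.79, [293.1, 187.5])]
side collar [([542.9, 184.0, 139.6], 0.61, [292.4, 187.7])]
fit (array([100.9, 549.5, 190. ]), array([548.8, 189.9]))
wrist pin_tip [([347.6, 207.0, -2.0], 0.56, [353.6, 33.4])]
wrist pin_head [([547.7, 181.9, 336.7], 0.89, [322.6, 267.5])]
wrist upper_eye [([543.2, 184.8, 140.7], 0.58, [325.5, 180.6])]
wrist collar [([549.2, 187.8, 140.6], 0.8, [327.4, 185.7])]
wristfit (array([ 92.2, 545.3, 184.2]), array([544.9, 184.2])) (array([ 44.8, 540.8, 182. ]), array([541.6, 181.9]))
```

```bash
python3 -m crank '[{"slide":[0,0,8],"twist":0},{"slide":[0,0,16],"twist":0},{"slide":[0,0,19],"twist":0},{"slide":[0,0,19],"twist":0},{"slide":[0,0,19],"twist":0},{"slide":[0,0,19],"twist":0}]' 14 45
cat > n.py <<'E'
from fit import *
s=state();L=[];print(s['ee_pos'])
for n,hh in(('wrist',50),('scene',24),('side',24)):
    c=camera(n);P=[543.5,183.5,155];p=proj(c,P,s)[0].round().astype(int);x,y=p-hh
    f=cv2.resize(c['frame'][y:y+2*hh,x:x+2*hh,::-1],(264,264),interpolation=2);k=264/(2*hh);g=f.copy()
    def L_(pts,col):
        q=(proj(c,pts,s)-[x-.5,y-.5])*k;cv2.polylines(g,[np.int32(q*16)],False,col,1,cv2.LINE_AA,4)
    for z,r,col in((152,20,(0,255,0)),(152,9,(0,255,0)),(138,20,(255,0,255)),(120,20,(255,0,255)),(68,20,(255,255,0))):
        L_(np.c_[543.5+r*np.cos(th),183.5+r*np.sin(th),0*th+z],col)
    e=s['ee_pos'];t=e[2]-142.65;L_(np.array([[e[0],e[1],t],[e[0],e[1],t+40]]),(0,0,255))
    L.append(np.vstack([f,g]))
cv2.imwrite('pics/n1.png',np.hstack(L))
E
python3 n.py
```

```text
t: 18.7
ee_pos: [543.5, 183.0, 303.9]
eef_rot: [-0.167, 3.137, 0.0]
ft_force: [0.6, -0.2, -2.7]
width: 21.6
gripper_force: 45.0
[543.50174151 183.00978768 303.88260004]
```

View pics/n1.png

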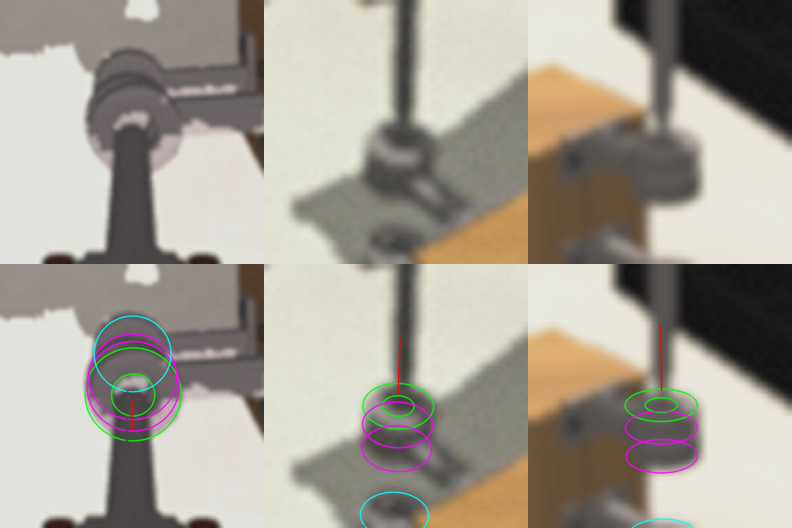

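The pin tip stands over the collar's hole in all three views (wrist (131,130), scene (403,125), side (662,130)), within about 1–2 mm. Lowering gently, with force checks.

```bash
python3 -m crank '[{"slide":[-0.5,0.3,5],"twist":0},{"slide":[-0.5,0.3,10],"twist":0},{"slide":[-0.5,0.3,14],"twist":0},{"slide":[-0.5,0.3,18],"twist":0},{"slide":[-0.5,0.3,20],"twist":0},{"slide":[-0.5,0.3,20],"twist":0}]' 14 45;  python3 -m crank '[{"slide":[0,0,3],"twist":0},{"slide":[0,0,6],"twist":0},{"slide":[0,0,9],"twist":0},{"slide":[0,0,12],"twist":0},{"slide":[0,0,12],"twist":0},{"slide":[0,0,12],"twist":0}]' 14 45; python3 -c "
from h import *
s=state();print(s['ft_force'],s['ft_torque'],s['ee_pos'])"
```

```text
t: 19.6
ee_pos: [543.9, 183.4, 283.6]
eef_rot: [-0.167, 3.137, 0.0]
ft_force: [-0.0, 0.3, -2.7]
width: 21.6
gripper_force: 45.0
t: 20.35
ee_pos: [543.7, 183.2, 271.6]
eef_rot: [0.167, -3.137, 0.0]
ft_force: [0.4, 0.1, -2.8]
width: 22.0
gripper_force: 45.0
[ 0.43960476  0.12453039 -2.8217839 ] [-0.01492036 -0.00154281  0.00614318] [543.69253358 183.22499092 271.59340251]
```

```bash
python3 -m crank '[{"slide":[0,0,4],"twist":0},{"slide":[0,0,9],"twist":0},{"slide":[0,0,14],"twist":0},{"slide":[0,0,19],"twist":0},{"slide":[0,0,24],"twist":0},{"slide":[0,0,29],"twist":0},{"slide":[0,0,29],"twist":0},{"slide":[0,0,29],"twist":0}]' 14 45; python3 -c "
from h import *
s=state();print(s['ft_force'],s['ft_torque'],s['ee_pos'])"
```

```text
t: 21.35
ee_pos: [543.8, 183.2, 242.6]
eef_rot: [0.167, -3.137, 0.0]
ft_force: [0.8, 0.4, -3.4]
width: 21.7
gripper_force: 45.0
[ 0.83695584  0.44779064 -3.39834455] [-0.23850947 -0.29856327 -0.03261162] [543.84800035 183.24318752 242.64138435]
```

```bash
python3 -m crank '[{"slide":[0,0,5],"twist":0},{"slide":[0,0,10],"twist":0},{"slide":[0,0,15],"twist":0},{"slide":[0,0,20],"twist":0},{"slide":[0,0,25],"twist":0},{"slide":[0,0,29],"twist":0},{"slide":[0,0,29],"twist":0},{"slide":[0,0,29],"twist":0}]' 14 45; python3 -c "
from h import *
s=state();print(s['ft_force'],s['ft_torque'],s['ee_pos'])"; python3 -m crank '[{"slide":[0,0,3],"twist":0},{"slide":[0,0,6],"twist":0},{"slide":[0,0,8],"twist":0},{"slide":[0,0,8],"twist":0}]' 14 45; python3 -c "
from h import *
s=state();print(s['ft_force'],s['ft_torque'],s['ee_pos'])"
```

```text
t: 22.35
ee_pos: [543.8, 183.4, 213.7]
eef_rot: [0.167, -3.137, -0.0]
ft_force: [-0.1, 0.2, -1.9]
width: 21.9
gripper_force: 45.0
[-0.1223965   0.21808708 -1.91472302] [ 0.01973342  0.02053966 -0.02935805] [543.82166399 183.39327308 213.74116258]
t: 22.85
ee_pos: [543.7, 183.3, 205.4]
eef_rot: [0.167, -3.137, 0.0]
ft_force: [-0.3, 0.1, -2.4]
width: 21.7
gripper_force: 45.0
[-0.31792991  0.12242501 -2.4262095 ] [ 0.05011418 -0.03741325  0.01840645] [543.70401859 183.27766062 205.37957721]
```

```bash
python3 -m crank '[{"slide":[0,0,4],"twist":0},{"slide":[0,0,8],"twist":0},{"slide":[0,0,12],"twist":0},{"slide":[0,0,17],"twist":0},{"slide":[0,0,22],"twist":0},{"slide":[0,0,26],"twist":0},{"slide":[0,0,29],"twist":0},{"slide":[0,0,31],"twist":0},{"slide":[0,0,31],"twist":0},{"slide":[0,0,31],"twist":0},{"slide":[0,0,31],"twist":0},{"slide":[0,0,31],"twist":0}]' 14 45; python3 g.py; python3 -c "
from h import *
s=state();print(s['ft_force'],s['ft_torque'],s['ee_pos'])"
```

```text
t: 24.35
ee_pos: [543.9, 183.3, 174.7]
eef_rot: [-0.167, 3.137, 0.0]
ft_force: [1.6, -1.1, -3.8]
width: 21.8
gripper_force: 45.0
[543.86224474 183.27625131 174.68934075] [-0.67  0.38  0.33  1.8  -0.15  0.99  1.4 ]
scene pin_tip [([537.4, 181.2, 30.7], 0.47, [336.1, 236.4]), ([545.6, 184.8, 135.5], 0.15, [335.3, 213.7])]
scene pin_head [([549.6, 183.6, 193.5], 0.49, [334.5, 199.5])]
scene upper_eye [([541.3, 185.8, 135.8], 0.65, [336.7, 213.4])]
scene collar [([545.4, 186.6, 138.8], 0.43, [335.7, 213.2])]
fit (array([ 90.5, 539.5, 181.2]), array([539.2, 181.5]))
side pin_tip []
side pin_head [([541.6, 181.1, 188.2], 0.73, [292.4, 173.8])]
side upper_eye [([546.2, 184.9, 137.7], 0.65, [293.2, 187.8])]
side collar [([543.0, 181.6, 143.1], 0.64, [292.9, 186.9])]
fit (array([ 65.3, 549.5, 178. ]), array([549.4, 178.9]))
wrist pin_tip [([542.5, 180.9, 31.8], 0.92, [321.3, 187.7])]
wrist pin_head [([543.7, 182.2, 188.8], 0.88, [321.9, 260.8])]
wrist upper_eye [([543.8, 182.4, 136.7], 0.66, [322.4, 226.1])]
wrist collar [([545.2, 185.8, 135.6], 0.79, [326.8, 227.7])]
wristfit (array([ 55.9, 542.9, 184.6]), array([543. , 184.5])) (array([ 39.1, 540. , 182.4]), array([540. , 182.1]))
[ 1.35245073 -1.16803273 -3.13793532] [-0.35406974 -0.32633578  0.02985116] [543.87410416 183.2967238  174.6761692 ]
```

```bash
python3 -c "
from h import *
print(finish_job())"
```

```text
the job is handed in; nothing more can be done
None
```

I handed the job in at about 24.6 s. The collar lies on the upper eye, and the pin goes down through the collar and both eyes, with its tip about 18 mm below the lower eye. The gripper still holds it upright by its head, about 20 mm above the collar. The red and purple look-alike pins, which were not in the stand, fell over early on while the arm was nowhere near them.

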